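Ease the mould press by one turn

TASK

The plaster mould in the screw press has set: ease the press by pushing its hand wheel round by the upright wooden handle through exactly one full turn, anticlockwise as seen from above (which raises the platen), so that the handle ends over the spot where it started. Push the handle with the fingertips or the outside of the fingers and never grip it; leave everything else on the bench where it is, and finish with the hand clear of the wheel.

Things in the scene. Friction and masses are not known exactly. Their poses are not given: they have to be found in the camera images.
- wheel (a joint): turn of the press's hand wheel about its vertical axis, rad; grows anticlockwise as seen from above. Starts between -1.5 and 1.5; not sprung, stays where it is left. Takes a push of about 3 to 5 N at the handle. One full turn (+6.283) raises the wheel and the platen by 6 mm; the stops are far off (-2.4 and 19).
- handle: upright turned-wood revolving handle on the wheel's rim at the end of one of its three spokes: a barrel 52 mm tall, 23 mm across its middle, 17 to 21 mm near its ends. Origin on its axis at mid-height, about 268 mm above the table; its top is 26 mm above the origin, the rim's top 29 mm below. It goes round the hub at 70 mm radius, and spins freely on its own upright z axis, so its yaw means nothing.
- hub (a point): centre of the top of the wheel's hub, on the wheel's vertical axis, about 240 mm above the table (a 20 mm hub nut stands 8 mm above it). The wheel is of dark steel, 157 mm in outer diameter; its rim is a round bar of 17 mm whose top is 2 mm below this point; it has three spokes of 13 mm.
- press: bench screw press, fixed: grey bed 300 (x) by 240 (y) by 20 mm, two steel columns at y = -100 and +100 mm, grey crosshead on them with its top at 186 mm and column nuts to 201 mm, hand wheel above it, a white plaster mould under the platen. Origin under the centre of the bed, straight below the hub; at yaw 0 its front faces -x.
- bottle: white plastic bottle standing beside the press, 64 mm across and 190 mm tall; not to be disturbed. Origin at the centre of its underside.
- jar: amber glass jar with a steel lid, 80 mm across, 110 mm tall; not to be disturbed. Origin at the centre of its underside.
- disc: cast green glass disc, 84 mm across, 18 mm thick, flat on the table; not to be disturbed. Origin at the centre of its underside.
- cabochon: small amber glass disc, 48 mm across, 14 mm thick, lying on the front of the press bed; not to be disturbed. Origin at the centre of its underside.
- brush: flat brush lying behind the press, about 200 mm long; not to be disturbed.
- cup: steel cup, 74 mm across, 95 mm tall, standing beside the press; not to be disturbed. Origin at the centre of its underside.
- mould: open plaster mould, 150 x 150 x 38 mm, flat on the table; not to be disturbed. Origin at the centre of its underside.
- carton: open cardboard carton with lumps of amber glass, 150 x 110 x 60 mm; not to be disturbed. Origin at the centre of its underside.

How it is judged:
By the outcome, as a careful person would: the job done as asked, in the order asked, and still so for the second after the job is handed in, with the robot touching nothing.
It also fails if it takes over 58 s, if anything falls off the work surface, if the arm or the gripper's body presses on something with over 40 N, if the wrist force passes 120 N, or if a joint passes its speed limit or range.

ROBOT

A 7-joint arm with a two-finger parallel gripper is mounted at the origin on the work surface. World frame = base frame: x ahead of the robot, y to its left, z up, the work surface at z = 0. Lengths are in m, angles in rad, forces in N, time in s.
With the tool pointing down it reaches from about 0.425 to 0.925 m from the base axis. Payload 6.8 kg.
Tool frame: the origin (TCP) lies on the centre line of the jaws, within the pads' length; the fingertips stand 19 mm ahead of it and the grasp point (between the pads) is the TCP (r.tip_extent is the y of the fingertips in the tool frame, in m); y points along the fingers, z is the direction in which the jaws open and shut, and the axes are right-handed (so a half turn about y gives the same grasp; the last joint's range is limited). The gripper opens to 85 mm and grips with 20 to 120 N. Pads are 22 mm wide; open, the fingers measure 114 mm over their backs; the gripper's body (76 mm by 85 mm) begins 54 mm behind the grasp point. The pads swing forward as they close: fully open they stand 13 mm farther back than shut.
Start: joints at [-1.419, 0.477, 0.022, 1.555, -0.011, 1.109, -0.083], TCP at [0.173, 0.652, 0.25] pointing down, gripper open.
Joint ranges: [-2.96, 2.96], [-0.34, 2.1], [-1.41, 1.46], [0.24, 2.44], [-1.37, 4.51], [0.17, 1.92], [-2.96, 2.96]. Speed limits (rad/s): [2.39, 2.39, 3.14, 3.14, 3.14, 3.14, 3.14].

INTERFACE

Orientations are given as a rotation vector (axis times angle).
In Python, from bench import r gives the robot as it stands. The module is installed in compiled form; this text tells all that it offers.
- The arm moves only by the tool jog_arm, never from a script. Its argument "motion" is a list of rows, each a list of 3 entries, a list of its own where there are three numbers: the opening, from 0 (shut) to 1 (fully open), then the shift along the tool's x, y, z in m, then the turn, a rotation vector about the tool's x, y, z in degrees. A call has 1 to 10 rows; each row shifts and turns the commanded pose from where the row before left it, along the tool's axes as they then stand; what a row does not reach is not made up. A row lasts 1/12 s, in which the tool goes at most 41.7 mm and 7.16 degrees, less where a joint would pass 70% of its speed; a pose out of reach is approached as far as the arm can. A call with a gripper value outside its range is refused whole. The fingers move at their own pace and stop on an object; "force" is the grip in N (left out, the last holds). Time passes only in rows, so rows that do not move let the fingers close. It gives the time, the measured TCP pose, the force and the opening at its end, in the units of the state.
- r.get_obs(): the state, without advancing time (a new reading comes with each control period).
- r.grab_frame(name): name is "scene" or "side" or "wrist"; returns a dict with "image" (420x560x3 uint8, red, green, blue), "range_z" (420x560 float32, m along the optical axis (not along the pixel's ray), 0 where there is no reading), "fx", "fy", "cx", "cy" (pixels), "k1" (the pictures are not rectified: a ray, as slopes to the right and down, at radius r is drawn at 1 + k1 r^2 times it, then the intrinsics apply), "xyz" and "orientation" of the camera in the world. Camera axes: x right, y down, z forward; pixel columns grow to the right and rows downward; lengths in m; the calibration is good to about 2 mm. A picture is of the moment at which its call begins.
- r.hand_in(): hands the job in, once; it reports no verdict.
The state is a dict: "clock": time; "joints": joint angles; "qvel": joint speeds; "tau": joint torques, N m; "tcp_pos": TCP position; "orientation": TCP orientation; "contact_force": force on the tool from outside, world axes, zero at the start; "moment": the same for the moment, N m; "grip_width": finger opening in m.
Only numpy, scipy, OpenCV 4.12 (cv2) and the standard library are available. Lean on these libraries where they do the work, as an engineer would, in place of code of your own. Each camera call takes 0.05 s, during which the arm holds its last target.

## Working session

There is one attempt and no reset: what is moved stays moved. The work goes in short steps, Python scripts to look and compute and a tool call to move; the robot and the scene stay as the last step left them, time stands still between calls to the robot, and variables do not carry over. Pictures are saved under pics/ and viewed, and the job is handed in when it is done.

Besides the shell and the picture viewer there is one more tool, called by a JSON object that holds its "op" and its "data". jog_arm: Moves the arm, as the interface text tells. Its arguments: {"type":"object","properties":{"motion":{"type":"array","items":{"type":"array"}},"force":{"type":"number"}},"required":["motion"]}

```bash
mkdir -p pics; ls; python3 - <<'E'
from bench import r
import cv2,pickle
print(r.get_obs()); print(r.tip_extent)
for n in ["scene","side","wrist"]:
    f=r.grab_frame(n); pickle.dump(f,open(f"{n}0.pkl","wb"))
    cv2.imwrite(f"pics/{n}0.png",f["image"][:,:,::-1])
    print(n,f["fx"],f["cx"],f["cy"],f["k1"],f["xyz"],f["orientation"])
E
```

```text
pics
{'clock': 0.0, 'joints': array([-1.41909037,  0.47778179,  0.02233653,  1.55647457, -0.01149924,
        1.1092833 , -0.08311499]), 'qvel': array([-0.00011258, -0.00017975,  0.00042433,  0.00016175, -0.00010647,
       -0.00098853, -0.00111461]), 'tau': array([-1.35471291e-05, -5.96446574e+01,  1.60752084e+00, -2.81200737e+01,
        1.23667350e-02,  9.20467253e-03, -1.92526741e-06]), 'tcp_pos': array([0.17326874, 0.65179846, 0.24932813]), 'orientation': array([-1.56297623,  0.20407097, -0.20391042]), 'contact_force': array([ 0.01109718, -0.00413987, -0.01072208]), 'moment': array([ 0.04719193,  0.02970627, -0.00183611]), 'grip_width': 0.08559661310986945}
0.019
scene 462.652160658483 279.17492905803067 208.843179049614 -0.11687911106068595 [ 1.26362683 -0.59321544  0.82518231] [-1.97586062 -0.94585227  0.49471365]
side 430.8473305893607 286.9745730168718 208.7902871311052 -0.07396100585717082 [-0.02763476 -0.78581113  1.07230767] [-2.24597996  0.67542699 -0.30127865]
wrist 349.64987396828144 274.5937926924279 209.78399941693982 -0.07111151978478412 [0.10457048 0.67064641 0.37415524] [2.30145225 1.76898082 0.25468473]
```

View pics/scene0.png

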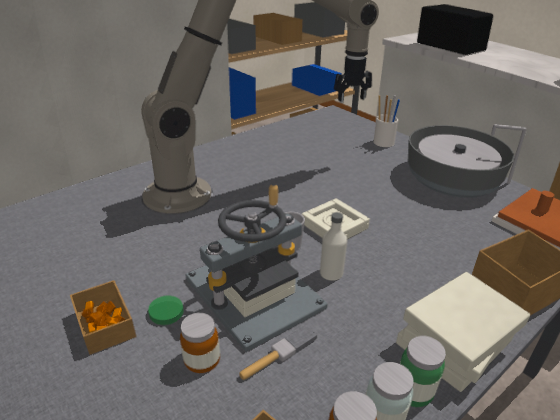

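View pics/side0.png

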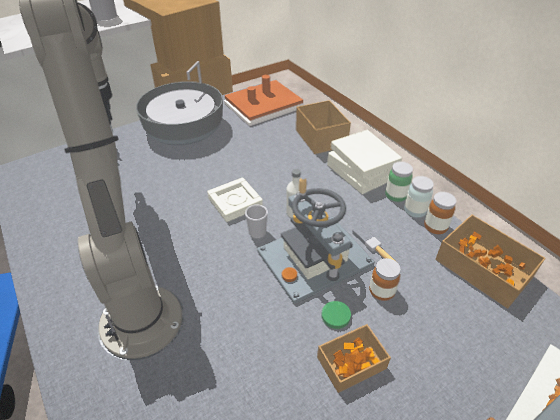

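The scene view shows the wheel around (252,220) with its handle at (273,196). In the side view the wheel is around (319,208) and the handle near (298,183). Next I measure both by range and by rays.

```bash
cat > h.py <<'E'
import numpy as np,cv2,pickle
from scipy.spatial.transform import Rotation as R
from scipy.optimize import least_squares
def ray(f,uv):
    uv=np.atleast_2d(uv).astype(float)
    d=np.stack([(uv[:,0]-f["cx"])/f["fx"],(uv[:,1]-f["cy"])/f["fy"]],1)
    s=d.copy()
    for _ in range(20): s=d/(1+f["k1"]*(s**2).sum(1,keepdims=True))
    return np.c_[s,np.ones(len(s))]
def world(f,c): return c@R.from_rotvec(f["orientation"]).as_matrix().T+f["xyz"]
def cloud(f):
    v,u=np.mgrid[0:420,0:560]; c=ray(f,np.c_[u.ravel(),v.ravel()])
    return world(f,c*f["range_z"].reshape(-1,1)).reshape(420,560,3)
def plane(f,uv,z):
    c=ray(f,uv); w=world(f,c)-f["xyz"]; return f["xyz"]+w*((z-f["xyz"][2])/w[:,2:])
def wood(f,box):
    h=cv2.cvtColor(f["image"],cv2.COLOR_RGB2HSV); m=((h[...,0]>8)&(h[...,0]<25)&(h[...,1]>90)&(h[...,2]>70))
    k=np.zeros_like(m);u0,v0,u1,v1=box;k[v0:v1,u0:u1]=m[v0:v1,u0:u1];return k
def circ(p):
    s=least_squares(lambda q:np.hypot(p[:,0]-q[0],p[:,1]-q[1])-q[2],[*p[:,:2].mean(0),.07],loss='soft_l1',f_scale=.003);return s.x
E
python3 - <<'E'
from h import *
for n,b,wb in [("scene",(262,178,285,212),(205,190,300,255)),("side",(285,165,312,200),(280,170,360,250))]:
    f=pickle.load(open(n+"0.pkl","rb")); P=cloud(f); m=wood(f,b)
    v,u=np.nonzero(m); print(n,"px",m.sum(),u.min(),u.max(),v.min(),v.max())
    p=P[m]; p=p[(p[:,2]>.2)]; print("handle pts",np.median(p,0),p.min(0),p.max(0))
    k=np.zeros_like(m);k[wb[1]:wb[3],wb[0]:wb[2]]=1
    w=P[k]; sel=(w[:,2]>.222)&(w[:,2]<.243)&(w[:,0]>.3); w=w[sel]
    c=circ(w)
    for _ in range(5):
        d=np.hypot(*(w[:,:2]-c[:2]).T); c=circ(w[(d>.058)&(d<.085)])
    print("circle",c,sel.sum(),np.percentile(w[:,2],[5,50,95]))
    print("centroid ray on .268",plane(f,[u.mean(),v.mean()],.268))
    im=cv2.resize(f["image"][wb[1]-30:wb[3]+10,wb[0]-30:wb[2]+30],None,fx=4,fy=4)
    cv2.imwrite(f"pics/{n}crop.png",im[:,:,::-1])
E
```

```text
scene px 161 269 277 185 204
handle pts [ 0.5528179  -0.02075928  0.27003174] [ 0.53914023 -0.59321544  0.24080788] [ 1.26362683 -0.00938693  0.82518231]
circle [ 0.56101167 -0.08742927  0.06954609] 1519 [0.22540626 0.23383715 0.23798485]
centroid ray on .268 [[ 0.54984098 -0.01806578  0.268     ]]
side px 73 300 305 179 192
handle pts [ 0.5400781  -0.02283438  0.27353703] [-0.02763476 -0.78581113  0.24420844] [ 0.54970754 -0.01534112  1.07230767]
circle [ 0.550777   -0.08832557  0.06957935] 1010 [0.22690786 0.23499797 0.23953754]
centroid ray on .268 [[ 0.54264365 -0.01925563  0.268     ]]
```

View pics/scenecrop.png

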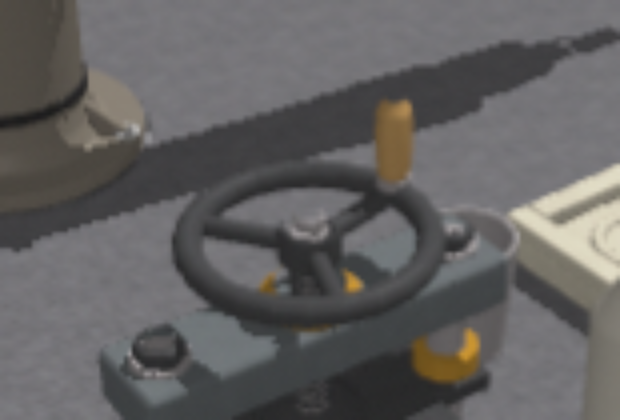

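View pics/sidecrop.png

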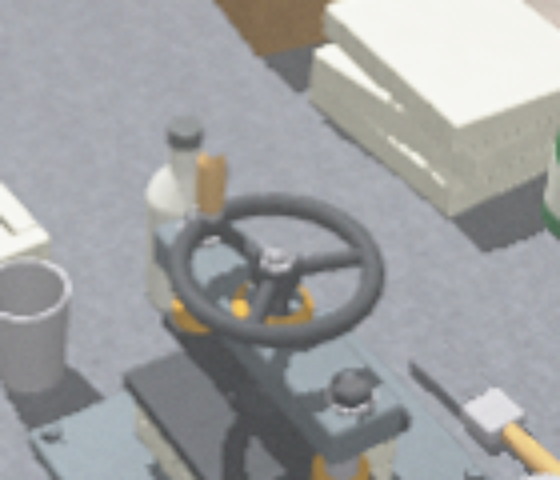

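```bash
python3 - <<'E'
from h import *
from bench import r
o=r.get_obs(); print(o["clock"],o["tcp_pos"]); M=R.from_rotvec(o["orientation"]).as_matrix(); print(M.round(3))
fs={n:pickle.load(open(n+"0.pkl","rb")) for n in("scene","side")}
# handle: triangulate column-axis centroid; rim: dark mask outline ray cast on z=.2295
H={}
for n,b,wb in [("scene",(262,178,285,212),(205,190,300,255)),("side",(294,165,312,200),(280,170,360,250))]:
    f=fs[n]; h=cv2.cvtColor(f["image"],cv2.COLOR_RGB2HSV)
    m=((h[...,0]>8)&(h[...,0]<28)&(h[...,1]>60)&(h[...,2]>60)); k=np.zeros_like(m);k[b[1]:b[3],b[0]:b[2]]=m[b[1]:b[3],b[0]:b[2]]
    nc,l,st,ce=cv2.connectedComponentsWithStats(k.astype(np.uint8)); i=1+np.argmax(st[1:,4]); print(n,st[i],ce[i])
    c=ray(f,ce[i]); d=world(f,c)-f["xyz"]; H[n]=(f["xyz"],d[0]/np.linalg.norm(d))
    P=cloud(f); k=np.zeros_like(m);k[wb[1]:wb[3],wb[0]:wb[2]]=1
    # rim pixels by range height, then centre of bar: correct along view: fit torus
    w=P[k]; w=w[(w[:,2]>.215)&(w[:,2]<.245)]
    w=w[(abs(np.hypot(*(w[:,:2]-[.556,-.086]).T)-.07)<.018)]
    s=least_squares(lambda q:np.hypot(np.hypot(w[:,0]-q[0],w[:,1]-q[1])-.07,w[:,2]-q[2])-.0085,[.556,-.086,.23],loss='soft_l1',f_scale=.002)
    print("torus",s.x,len(w),np.sqrt(np.mean(s.fun**2)))
(a,d),(b,e)=H.values(); A=np.stack([d,-e],1); t=np.linalg.lstsq(A,b-a,rcond=None)[0]; p,q=a+t[0]*d,b+t[1]*e
print("handle",p,q,(p+q)/2)
E
```

```text
0.15 [0.17327923 0.6519563  0.24956234]
[[ 0.966 -0.     0.257]
 [-0.257 -0.001  0.966]
 [ 0.    -1.    -0.001]]
scene [269 185  10  21 181] [273.08839779 194.37569061]
torus [ 0.55563257 -0.08343992  0.22878236] 1185 0.001989524421956861
side [299 178   7  15  95] [302.         185.29473684]
torus [ 0.55443669 -0.08365363  0.22970391] 791 0.002274321167333473
handle [ 0.5452413  -0.01410949  0.26388382] [ 0.54523144 -0.01436164  0.26363629] [ 0.54523637 -0.01423557  0.26376005]
```

{"op": "jog_arm", "data": {"motion": [[0, [0, -0.03, 0], [0, -5, 0]], [0, [0, -0.03, 0], [0, -5, 0]], [0, [0, -0.03, 0], [0, -4.9, 0]], [0, [0, -0.02, 0], [0, 0, 0]], [0, [0.015, 0, -0.025], [0, 0, 0]], [0, [0.015, 0, -0.025], [0, 0, 0]], [0, [0.015, 0, -0.025], [0, 0, 0]], [0, [0.015, 0, -0.025], [0, 0, 0]], [0, [0.015, 0, -0.025], [0, 0, 0]], [0, [0.015, 0, -0.025], [0, 0, 0]]], "force": 40}}

```text
clock: 0.98
tcp_pos: [0.2639, 0.5009, 0.36]
orientation: [-1.571, -0.0, 0.0]
contact_force: [0.4, 0.5, 0.0]
grip_width: -0.0003
```

{"op": "jog_arm", "data": {"motion": [[0, [0.016, 0, -0.026], [0, 0, 0]], [0, [0.016, 0, -0.026], [0, 0, 0]], [0, [0.016, 0, -0.026], [0, 0, 0]], [0, [0.016, 0, -0.026], [0, 0, 0]], [0, [0.016, 0, -0.026], [0, 0, 0]], [0, [0.016, 0, -0.026], [0, 0, 0]], [0, [0.016, 0, -0.026], [0, 0, 0]], [0, [0.016, 0, -0.026], [0, 0, 0]], [0, [0.016, 0, -0.026], [0, 0, 0]], [0, [0.016, 0, -0.026], [0, 0, 0]]]}}

```text
clock: 1.82
tcp_pos: [0.4239, 0.2409, 0.3602]
orientation: [-1.571, -0.0, 0.0]
contact_force: [1.5, 0.4, -0.1]
grip_width: 0.0003
```

{"op": "jog_arm", "data": {"motion": [[0, [0.016, 0, -0.026], [0, 0, 0]], [0, [0.016, 0, -0.026], [0, 0, 0]], [0, [0.016, 0, -0.026], [0, 0, 0]], [0, [0.016, 0, -0.026], [0, 0, 0]], [0, [0.016, 0, -0.026], [0, 0, 0]], [0, [0.016, 0, -0.026], [0, 0, 0]], [0, [0.016, 0, -0.026], [0, 0, 0]], [0, [0.016, 0, -0.026], [0, 0, 0]], [0, [0.02, 0, -0.026], [0, 0, 0]], [0, [0, 0, 0], [0, 0, 0]]]}}

```text
clock: 2.65
tcp_pos: [0.5735, 0.0019, 0.3602]
orientation: [-1.574, 0.005, -0.007]
contact_force: [0.1, -0.7, 0.4]
grip_width: 0.0001
```

```bash
cat > snap.py <<'E'
import sys
from h import *
from bench import r
t=sys.argv[1]
for n in sys.argv[2:]:
    f=r.grab_frame(n); pickle.dump(f,open(f"{n}{t}.pkl","wb"))
    im=f["image"] if n=="wrist" else cv2.resize(f["image"][120:270,180:380],None,fx=3,fy=3)
    cv2.imwrite(f"pics/{n}{t}.png",im[:,:,::-1])
o=r.get_obs(); print(o["clock"],o["tcp_pos"].round(4),o["joints"].round(2),o["contact_force"].round(2),r.tip_extent)
E
python3 snap.py 1 scene side wrist
```

```text
2.8 [0.5713 0.0086 0.3598] [-0.51  0.23  0.47  1.69 -0.11  1.25  1.56] [-0.18  0.48 -0.1 ] 0.019
```

View pics/scene1.png

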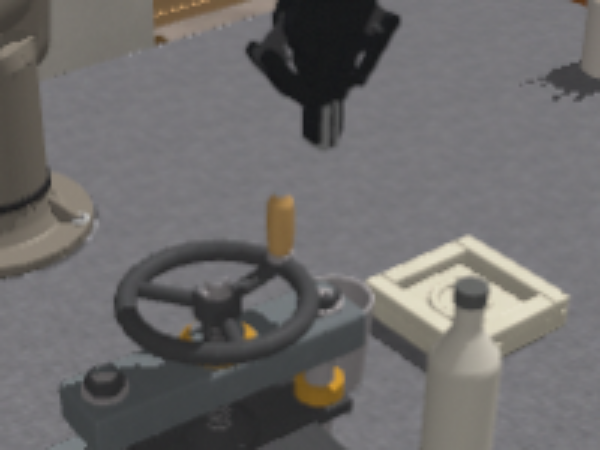

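View pics/wrist1.png

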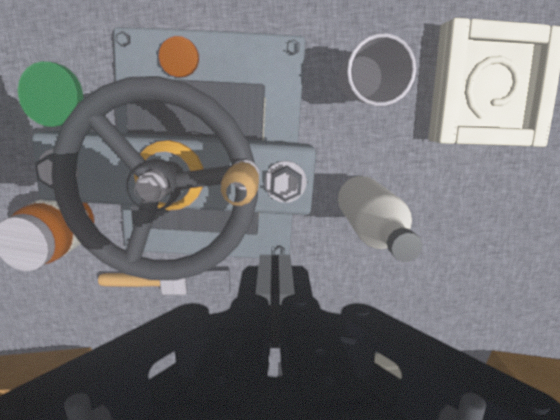

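View pics/side1.png

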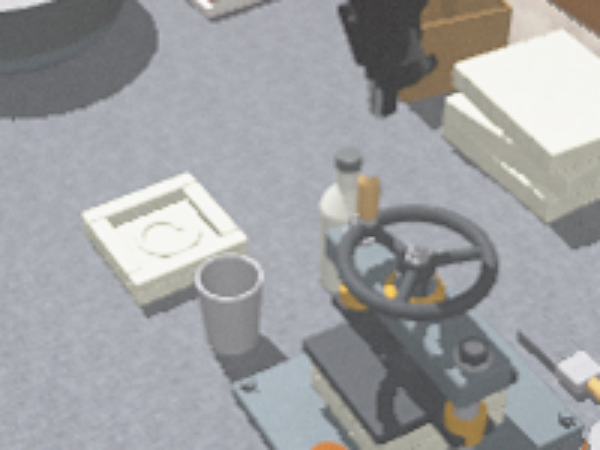

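Scene shows the finger tips at about (322,140) in the 3x crop, above and behind the handle at (281,225). The wrist view has the handle at (240,183) and the hub at (153,182), matching the measured positions. I move behind the handle and descend.

{"op": "jog_arm", "data": {"motion": [[0, [0.008, 0, -0.014], [0, 0, 0]], [0, [0.007, 0, -0.014], [0, 0, 0]], [0, [0, 0.02, 0], [0, 0, 0]], [0, [0, 0.02, 0], [0, 0, 0]], [0, [0, 0.02, 0], [0, 0, 0]], [0, [0, 0.012, 0], [0, 0, 0]], [0, [0, 0.01, 0], [0, 0, 0]], [0, [0, 0, 0], [0, 0, 0]]]}}

```text
clock: 3.47
tcp_pos: [0.5854, -0.0184, 0.2764]
orientation: [-1.571, 0.001, 0.004]
contact_force: [0.0, 0.4, 0.6]
grip_width: -0.0002
```

```bash
python3 snap.py 2 scene side wrist
```

```text
3.6167 [ 0.5871 -0.0193  0.2793] [-0.45  0.32  0.47  1.76 -0.17  1.09  1.65] [ 1.   -0.13 -0.72] 0.019
```

View pics/scene2.png

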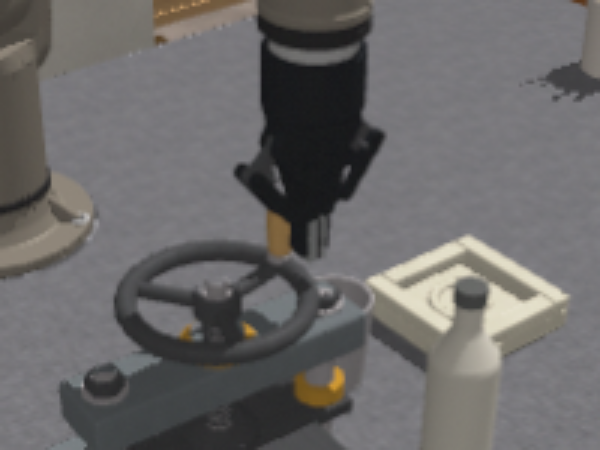

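View pics/side2.png

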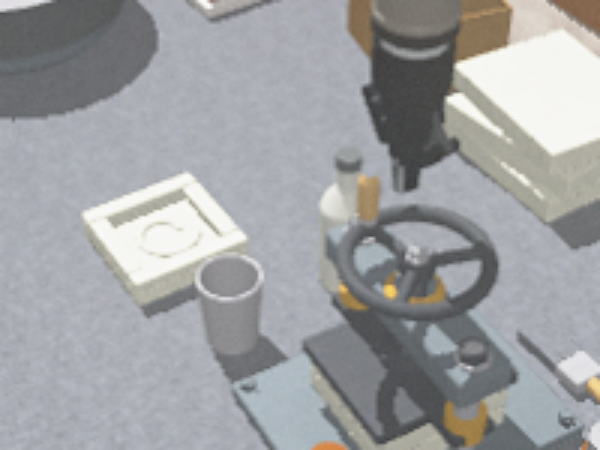

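View pics/wrist2.png

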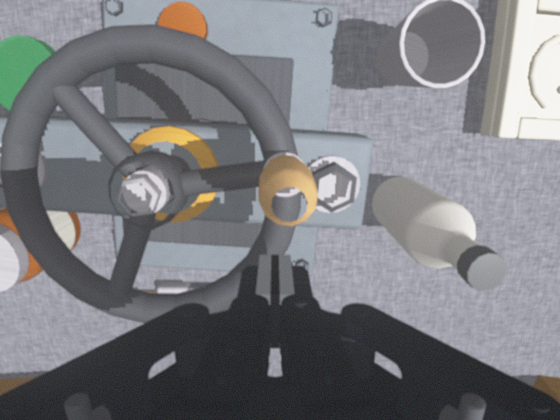

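{"op": "jog_arm", "data": {"motion": [[0, [-0.008, 0, 0.003], [0, 0, 0]], [0, [-0.006, 0, 0.002], [0, 0, 0]], [0, [-0.001, 0, 0], [0, 0, 0]], [0, [-0.001, 0, 0], [0, 0, 0]], [0, [0, 0, 0], [0, 0, 0]], [0, [0, 0, 0], [0, 0, 0]]]}}

```text
clock: 4.12
tcp_pos: [0.5706, -0.0146, 0.2785]
orientation: [-1.571, -0.001, -0.0]
contact_force: [-0.1, -0.7, -0.2]
grip_width: 0.0
```

{"op": "jog_arm", "data": {"motion": [[0, [-0.001, 0, 0], [0, 0, 0]], [0, [0, 0, 0], [0, 0, 0]]]}}

```text
clock: 4.28
tcp_pos: [0.5695, -0.0146, 0.2783]
orientation: [-1.571, -0.0, 0.0]
contact_force: [-0.4, 0.4, -1.1]
grip_width: -0.0001
```

{"op": "jog_arm", "data": {"motion": [[0, [-0.001, 0, 0], [0, 0, 0]], [0, [0, 0, 0], [0, 0, 0]]]}}

```text
clock: 4.45
tcp_pos: [0.5684, -0.0146, 0.2782]
orientation: [-1.571, 0.0, 0.0]
contact_force: [0.2, 0.2, 0.1]
grip_width: 0.0001
```

{"op": "jog_arm", "data": {"motion": [[0, [-0.001, 0, 0], [0, 0, 0]], [0, [0, 0, 0], [0, 0, 0]]]}}

```text
clock: 4.62
tcp_pos: [0.5678, -0.0145, 0.2784]
orientation: [-1.571, -0.001, -0.0]
contact_force: [2.0, -0.4, -1.0]
grip_width: -0.0003
```

{"op": "jog_arm", "data": {"motion": [[0, [-0.001, 0, 0], [0, 0, 0]], [0, [0, 0, 0], [0, 0, 0]]]}}

```text
clock: 4.78
tcp_pos: [0.5671, -0.0145, 0.2784]
orientation: [-1.571, -0.001, -0.001]
contact_force: [4.0, 0.1, -2.7]
grip_width: 0.0001
```

```bash
python3 - <<'E'
import numpy as np, json
a=np.radians(np.arange(80,436,5)); p=np.c_[.555+.07*np.cos(a),-.0835+.07*np.sin(a)]
p[0]=[.5667,-.0145]
c=p[0].copy();out=[]
for q in p[1:]:
    d=np.round(q-c,4);c=c+d;out.append([0,[float(d[0]),-0.0001,float(d[1])],[0,0,0]])
for i in range(0,len(out),10):print(80+5*i,json.dumps(out[i:i+10]))
E
```

```text
80 [[0, [-0.0056, -0.0001, 0.0007], [0, 0, 0]], [0, [-0.0061, -0.0001, 0.0003], [0, 0, 0]], [0, [-0.0061, -0.0001, -0.0003], [0, 0, 0]], [0, [-0.0061, -0.0001, -0.0008], [0, 0, 0]], [0, [-0.0059, -0.0001, -0.0013], [0, 0, 0]], [0, [-0.0058, -0.0001, -0.0018], [0, 0, 0]], [0, [-0.0057, -0.0001, -0.0024], [0, 0, 0]], [0, [-0.0054, -0.0001, -0.0028], [0, 0, 0]], [0, [-0.0052, -0.0001, -0.0033], [0, 0, 0]], [0, [-0.0048, -0.0001, -0.0037], [0, 0, 0]]]
130 [[0, [-0.0045, -0.0001, -0.0041], [0, 0, 0]], [0, [-0.0041, -0.0001, -0.0045], [0, 0, 0]], [0, [-0.0037, -0.0001, -0.0048], [0, 0, 0]], [0, [-0.0033, -0.0001, -0.0052], [0, 0, 0]], [0, [-0.0028, -0.0001, -0.0054], [0, 0, 0]], [0, [-0.0024, -0.0001, -0.0057], [0, 0, 0]], [0, [-0.0018, -0.0001, -0.0058], [0, 0, 0]], [0, [-0.0013, -0.0001, -0.0059], [0, 0, 0]], [0, [-0.0008, -0.0001, -0.0061], [0, 0, 0]], [0, [-0.0003, -0.0001, -0.0061], [0, 0, 0]]]
180 [[0, [0.0003, -0.0001, -0.0061], [0, 0, 0]], [0, [0.0008, -0.0001, -0.0061], [0, 0, 0]], [0, [0.0013, -0.0001, -0.0059], [0, 0, 0]], [0, [0.0018, -0.0001, -0.0058], [0, 0, 0]], [0, [0.0024,
[... 1362 characters left out ...]
 -0.0001, 0.0061], [0, 0, 0]], [0, [-0.0003, -0.0001, 0.0061], [0, 0, 0]], [0, [-0.0008, -0.0001, 0.0061], [0, 0, 0]], [0, [-0.0013, -0.0001, 0.0059], [0, 0, 0]], [0, [-0.0018, -0.0001, 0.0058], [0, 0, 0]]]
380 [[0, [-0.0024, -0.0001, 0.0057], [0, 0, 0]], [0, [-0.0028, -0.0001, 0.0054], [0, 0, 0]], [0, [-0.0033, -0.0001, 0.0052], [0, 0, 0]], [0, [-0.0037, -0.0001, 0.0048], [0, 0, 0]], [0, [-0.0041, -0.0001, 0.0045], [0, 0, 0]], [0, [-0.0045, -0.0001, 0.0041], [0, 0, 0]], [0, [-0.0048, -0.0001, 0.0037], [0, 0, 0]], [0, [-0.0052, -0.0001, 0.0033], [0, 0, 0]], [0, [-0.0054, -0.0001, 0.0028], [0, 0, 0]], [0, [-0.0057, -0.0001, 0.0024], [0, 0, 0]]]
430 [[0, [-0.0058, -0.0001, 0.0018], [0, 0, 0]]]
```

{"op": "jog_arm", "data": {"motion": [[0, [-0.0056, 0, 0.0007], [0, 0, 0]], [0, [-0.006, 0, 0.0003], [0, 0, 0]], [0, [-0.006, 0, -0.0003], [0, 0, 0]], [0, [-0.006, 0, -0.001], [0, 0, 0]], [0, [-0.006, 0, -0.0013], [0, 0, 0]], [0, [-0.006, 0, -0.0018], [0, 0, 0]], [0, [-0.0057, 0, -0.0024], [0, 0, 0]], [0, [-0.0055, -0.0005, -0.0028], [0, 0, 0]], [0, [0, 0, 0], [0, 0, 0]]]}}

```text
clock: 5.53
tcp_pos: [0.518, -0.0241, 0.2787]
orientation: [-1.571, 0.002, 0.001]
contact_force: [0.4, 1.0, 0.3]
grip_width: 0.0001
```

```bash
python3 snap.py 3 scene wrist
```

```text
5.6333 [ 0.5184 -0.0239  0.2783] [-0.49  0.2   0.48  1.92 -0.1   1.05  1.61] [ 0.8  -0.12  0.23] 0.019
```

View pics/scene3.png

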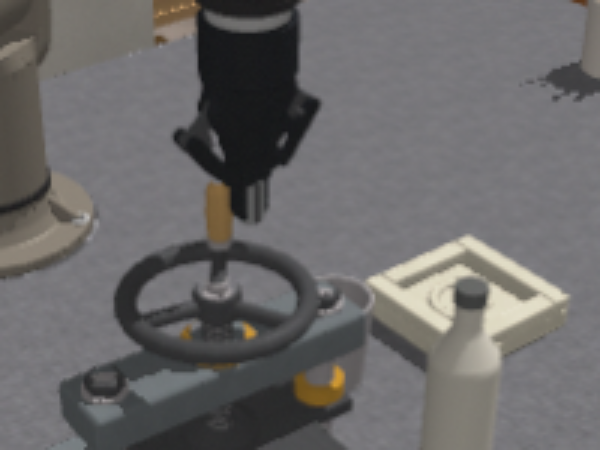

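View pics/wrist3.png

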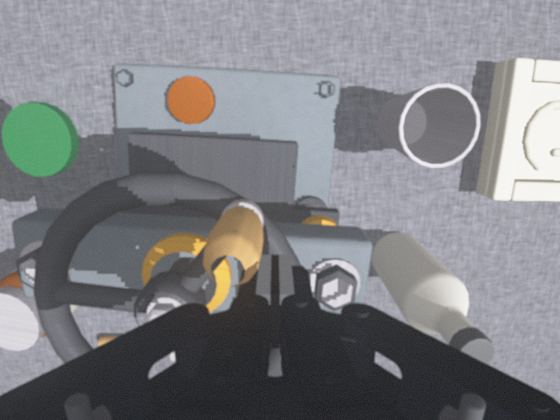

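The handle has gone round about 40° with the finger behind it, at (218,215) in the scene crop. I carry on.

{"op": "jog_arm", "data": {"motion": [[0, [-0.005, 0, -0.0033], [0, 0, 0]], [0, [-0.005, 0, -0.0037], [0, 0, 0]], [0, [-0.0045, 0, -0.004], [0, 0, 0]], [0, [-0.004, 0, -0.0045], [0, 0, 0]], [0, [-0.0037, 0, -0.0048], [0, 0, 0]], [0, [-0.0033, 0, -0.0052], [0, 0, 0]], [0, [-0.0028, 0, -0.0055], [0, 0, 0]], [0, [-0.0024, 0, -0.0057], [0, 0, 0]], [0, [-0.0018, 0, -0.0058], [0, 0, 0]], [0, [-0.0013, -0.001, -0.006], [0, 0, 0]]]}}

```text
clock: 6.47
tcp_pos: [0.4851, -0.0721, 0.2793]
orientation: [-1.57, 0.001, 0.001]
contact_force: [0.4, 4.7, -2.6]
grip_width: -0.0003
```

{"op": "jog_arm", "data": {"motion": [[0, [-0.0008, 0, -0.006], [0, 0, 0]], [0, [-0.0003, 0, -0.006], [0, 0, 0]], [0, [0.0003, 0, -0.006], [0, 0, 0]], [0, [0.0008, 0, -0.006], [0, 0, 0]], [0, [0.0013, 0, -0.006], [0, 0, 0]], [0, [0.0018, 0, -0.006], [0, 0, 0]], [0, [0.0024, 0, -0.0057], [0, 0, 0]], [0, [0.0028, 0, -0.0055], [0, 0, 0]], [0, [0.0033, -0.001, -0.0052], [0, 0, 0]], [0, [0, 0, 0], [0, 0, 0]]]}}

```text
clock: 7.3
tcp_pos: [0.498, -0.126, 0.2808]
orientation: [-1.572, 0.001, -0.002]
contact_force: [-1.4, 0.4, -0.1]
grip_width: -0.0001
```

```bash
python3 snap.py 4 scene wrist
```

```text
7.4 [ 0.4982 -0.125   0.2809] [-0.35  0.19  0.55  1.93 -0.11  1.05  1.82] [-0.01  0.51 -0.4 ] 0.019
```

View pics/scene4.png

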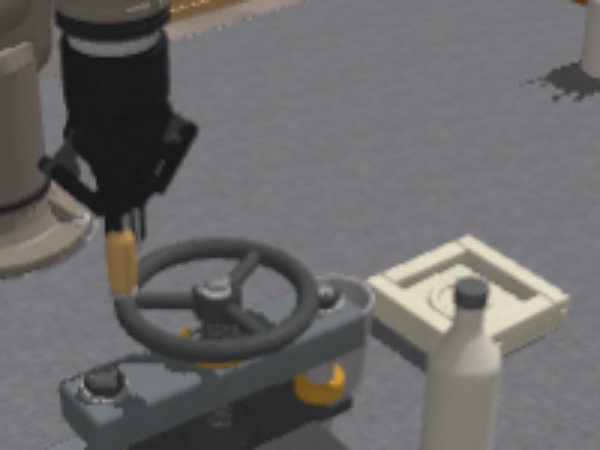

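View pics/wrist4.png

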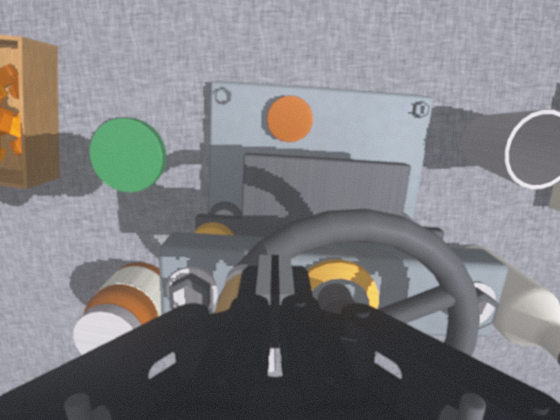

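Handle now at (121,263) in the scene crop, about 140° round, still ahead of the finger.

{"op": "jog_arm", "data": {"motion": [[0, [0.0037, 0, -0.0048], [0, 0, 0]], [0, [0.004, 0, -0.0045], [0, 0, 0]], [0, [0.0045, 0, -0.004], [0, 0, 0]], [0, [0.0048, 0, -0.0037], [0, 0, 0]], [0, [0.0052, 0, -0.0033], [0, 0, 0]], [0, [0.0055, 0, -0.0028], [0, 0, 0]], [0, [0.0057, 0, -0.0024], [0, 0, 0]], [0, [0.0058, 0, -0.0018], [0, 0, 0]], [0, [0.006, 0, -0.0013], [0, 0, 0]], [0, [0.006, -0.001, -0.0008], [0, 0, 0]]]}}

```text
clock: 8.23
tcp_pos: [0.549, -0.1538, 0.2813]
orientation: [-1.571, 0.001, 0.001]
contact_force: [-4.7, -0.3, -3.8]
grip_width: 0.0001
```

{"op": "jog_arm", "data": {"motion": [[0, [0.006, 0, -0.0003], [0, 0, 0]], [0, [0.006, 0, 0.0003], [0, 0, 0]], [0, [0.006, 0, 0.0008], [0, 0, 0]], [0, [0.006, 0, 0.0013], [0, 0, 0]], [0, [0.006, 0, 0.0018], [0, 0, 0]], [0, [0.0057, 0, 0.0024], [0, 0, 0]], [0, [0.0055, 0, 0.0028], [0, 0, 0]], [0, [0.0052, 0, 0.0033], [0, 0, 0]], [0, [0.0048, -0.001, 0.0037], [0, 0, 0]], [0, [0, 0, 0], [0, 0, 0]]]}}

```text
clock: 9.07
tcp_pos: [0.6015, -0.1357, 0.2827]
orientation: [-1.57, -0.003, 0.001]
contact_force: [-1.5, 0.1, -1.1]
grip_width: 0.0001
```

```bash
python3 snap.py 5 scene side
```

```text
9.1667 [ 0.6014 -0.1364  0.2831] [-0.28  0.38  0.54  1.69 -0.22  1.12  1.89] [-0.15 -0.88 -0.12] 0.019
```

View pics/scene5.png

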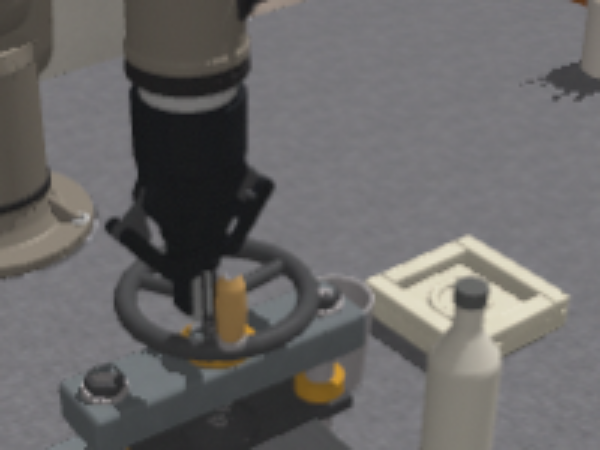

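View pics/side5.png

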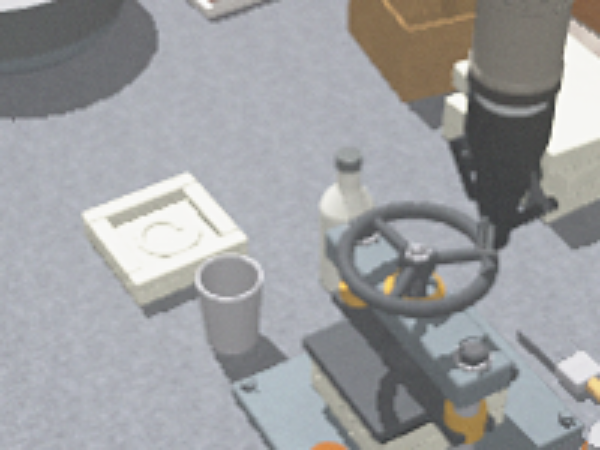

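In the scene crop the handle is at (230,310), roughly 230° round. I carry on to about 405° on the finger angle, then slow down.

{"op": "jog_arm", "data": {"motion": [[0, [0.0045, 0, 0.004], [0, 0, 0]], [0, [0.004, 0, 0.0045], [0, 0, 0]], [0, [0.0037, 0, 0.0048], [0, 0, 0]], [0, [0.0033, 0, 0.0052], [0, 0, 0]], [0, [0.0028, 0, 0.0055], [0, 0, 0]], [0, [0.0024, 0, 0.0057], [0, 0, 0]], [0, [0.0018, 0, 0.006], [0, 0, 0]], [0, [0.0013, 0, 0.006], [0, 0, 0]], [0, [0.0008, 0, 0.006], [0, 0, 0]], [0, [0.0003, -0.001, 0.006], [0, 0, 0]]]}}

```text
clock: 10.0
tcp_pos: [0.6248, -0.0831, 0.2836]
orientation: [-1.571, 0.0, 0.001]
contact_force: [-0.2, -4.8, -2.3]
grip_width: 0.0001
```

{"op": "jog_arm", "data": {"motion": [[0, [-0.0003, 0, 0.006], [0, 0, 0]], [0, [-0.0008, 0, 0.006], [0, 0, 0]], [0, [-0.0013, 0, 0.006], [0, 0, 0]], [0, [-0.0018, 0, 0.006], [0, 0, 0]], [0, [-0.0024, 0, 0.0057], [0, 0, 0]], [0, [-0.0028, 0, 0.0055], [0, 0, 0]], [0, [-0.0033, 0, 0.0052], [0, 0, 0]], [0, [-0.0037, -0.001, 0.0048], [0, 0, 0]], [0, [-0.004, 0, 0.0045], [0, 0, 0]], [0, [0, 0, 0], [0, 0, 0]]]}}

```text
clock: 10.83
tcp_pos: [0.603, -0.0322, 0.2845]
orientation: [-1.569, 0.0, 0.003]
contact_force: [0.3, 0.1, 0.6]
grip_width: 0.0002
```

```bash
python3 snap.py 6 scene side wrist
```

```text
10.9833 [ 0.6038 -0.0332  0.2846] [-0.44  0.36  0.52  1.72 -0.2   1.12  1.7 ] [ 0.25 -0.71  0.05] 0.019
```

View pics/scene6.png

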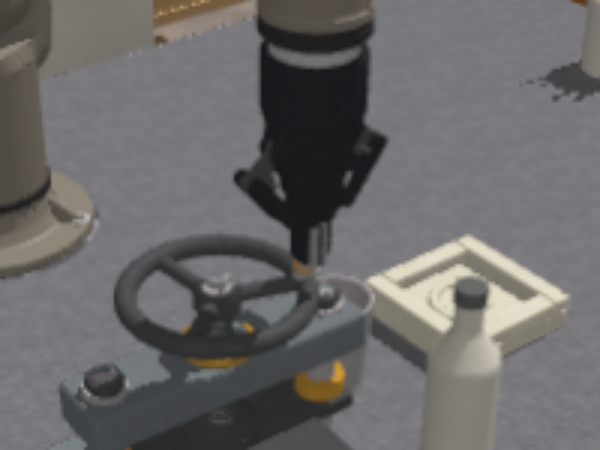

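View pics/side6.png

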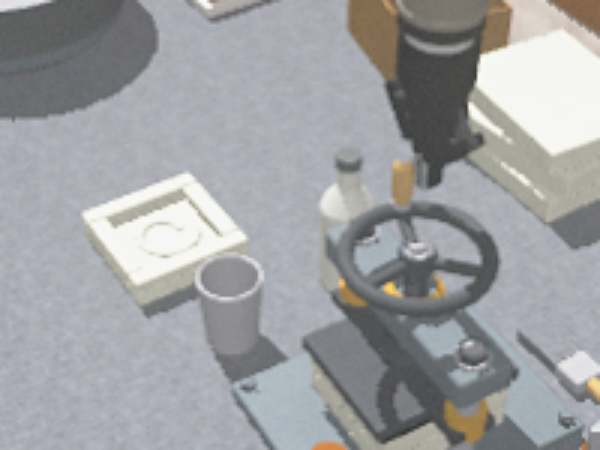

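View pics/wrist6.png

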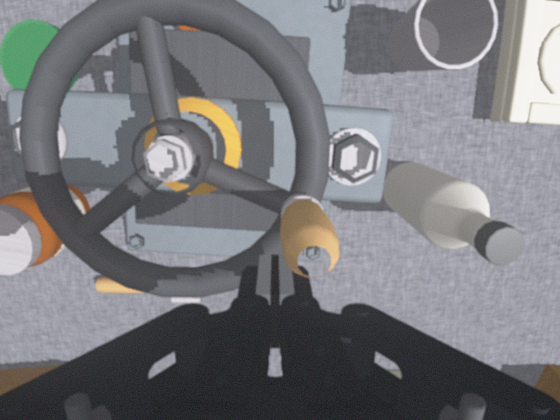

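The handle is now roughly 30° short, at (403,180) in the side crop. I push on at about half speed.

{"op": "jog_arm", "data": {"motion": [[0, [-0.0027, 0, 0.0024], [0, 0, 0]], [0, [-0.0029, 0, 0.0024], [0, 0, 0]], [0, [-0.003, 0, 0.0022], [0, 0, 0]], [0, [-0.0031, 0, 0.002], [0, 0, 0]], [0, [-0.0032, 0, 0.0018], [0, 0, 0]], [0, [-0.0033, 0, 0.0017], [0, 0, 0]], [0, [-0.0034, 0, 0.0015], [0, 0, 0]], [0, [-0.003, 0, 0.0012], [0, 0, 0]], [0, [-0.0025, 0, 0.0008], [0, 0, 0]], [0, [0, 0, 0], [0, 0, 0]]]}}

```text
clock: 11.82
tcp_pos: [0.5767, -0.0174, 0.285]
orientation: [-1.57, -0.0, 0.001]
contact_force: [1.5, -0.5, 0.7]
grip_width: -0.0003
```

```bash
python3 snap.py 7 scene side wrist; cat > ang.py <<'E'
import sys
from h import *
def seg(f,b):
    h=cv2.cvtColor(f["image"],cv2.COLOR_RGB2HSV)
    m=((h[...,0]>8)&(h[...,0]<28)&(h[...,1]>60)&(h[...,2]>60)); k=np.zeros_like(m);k[b[1]:b[3],b[0]:b[2]]=m[b[1]:b[3],b[0]:b[2]]
    nc,l,st,ce=cv2.connectedComponentsWithStats(k.astype(np.uint8)); i=1+np.argmax(st[1:,4]); return st[i],ce[i]
for t in sys.argv[1:]:
    f=pickle.load(open(f"side{t}.pkl","rb")); s,c=seg(f,(294,160,330,192 if t!="0" else 200))
    z=.268 if t=="0" else .274
    # handle top centre: top row ray on top plane
    p=plane(f,[s[0]+(s[2]-1)/2,c[1]],z)[0]; print(t,"side",s,c.round(2),p.round(4),np.degrees(np.arctan2(p[1]+.0835,p[0]-.555)).round(1))
E
python3 ang.py 0 1 2 6 7
```

```text
11.9667 [ 0.5768 -0.0178  0.2847] [-0.49  0.31  0.52  1.78 -0.17  1.1   1.66] [0.88 0.09 0.81] 0.019
0 side [299 178   7  15  95] [302.   185.29] [ 0.5421 -0.0185  0.268 ] 101.2
1 side [299 178   7  14  90] [302.   184.92] [ 0.5388 -0.0229  0.274 ] 104.9
2 side [299 178   7  14  90] [302.04 184.88] [ 0.539  -0.0227  0.274 ] 104.8
6 side [311 173   7  15  90] [313.78 180.17] [ 0.5805 -0.0244  0.274 ] 66.6
7 side [302 176   7  15  93] [304.83 182.57] [ 0.5522 -0.019   0.274 ] 92.5
```

View pics/side7.png

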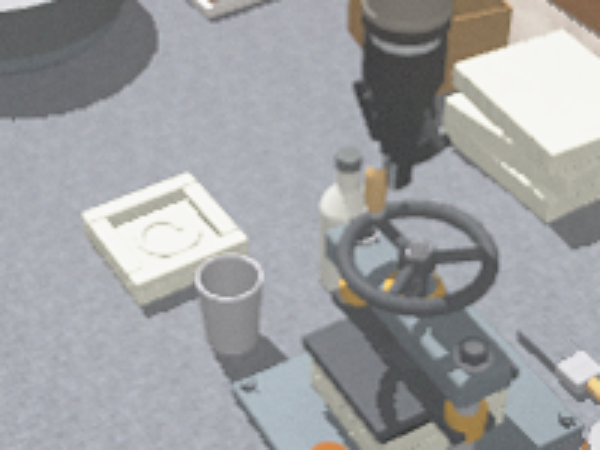

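View pics/wrist7.png

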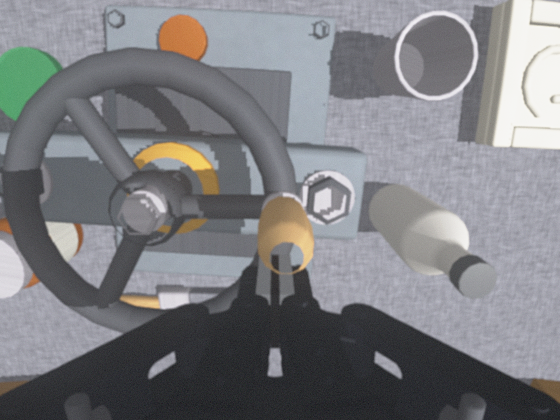

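The side camera reads 92.5° against 101.2° at the start, so about 9 mm remains. The finger is also about 9 mm short of the first-contact point, so the two agree. I ease in slowly.

{"op": "jog_arm", "data": {"motion": [[0, [-0.0015, 0, 0.0005], [0, 0, 0]], [0, [-0.0015, 0, 0.0005], [0, 0, 0]], [0, [-0.0015, 0, 0.0005], [0, 0, 0]], [0, [-0.0015, 0, 0.0005], [0, 0, 0]], [0, [-0.001, 0, 0.0005], [0, 0, 0]], [0, [-0.0005, 0, 0.0005], [0, 0, 0]], [0, [0, 0, 0], [0, 0, 0]], [0, [0, 0, 0], [0, 0, 0]]]}}

```text
clock: 12.63
tcp_pos: [0.5697, -0.0148, 0.2848]
orientation: [-1.571, 0.0, 0.001]
contact_force: [2.9, 0.0, -0.0]
grip_width: -0.0003
```

```bash
python3 snap.py 8 scene side wrist;python3 ang.py 0 8
```

```text
12.7833 [ 0.5697 -0.0149  0.2847] [-0.5   0.29  0.52  1.8  -0.16  1.09  1.65] [ 2.44 -0.05 -0.01] 0.019
0 side [299 178   7  15  95] [302.   185.29] [ 0.5421 -0.0185  0.268 ] 101.2
8 side [300 177   7  15  92] [302.85 183.49] [ 0.545  -0.0192  0.274 ] 98.9
```

{"op": "jog_arm", "data": {"motion": [[0, [-0.0007, 0, 0.0002], [0, 0, 0]], [0, [-0.0006, 0, 0], [0, 0, 0]], [0, [0, 0, 0], [0, 0, 0]]]}}

```text
clock: 13.03
tcp_pos: [0.5686, -0.0147, 0.2848]
orientation: [-1.571, -0.0, 0.0]
contact_force: [3.7, 0.1, 0.1]
grip_width: -0.0003
```

{"op": "jog_arm", "data": {"motion": [[0, [0.005, 0, -0.002], [0, 0, 0]], [0, [0.01, 0, -0.005], [0, 0, 0]], [0, [0.005, -0.03, 0], [0, 0, 0]], [0, [0, -0.035, 0], [0, 0, 0]], [0, [0.015, -0.015, 0.02], [0, 0, 0]], [0, [0.015, 0, 0.02], [0, 0, 0]], [0, [0, 0, 0], [0, 0, 0]], [0, [0, 0, 0], [0, 0, 0]]]}}

```text
clock: 13.7
tcp_pos: [0.619, 0.0196, 0.3639]
orientation: [-1.571, -0.001, 0.004]
contact_force: [-0.1, -0.2, -0.4]
grip_width: 0.0005
```

```bash
python3 snap.py 9 scene side wrist;python3 ang.py 0 9; cat > cmp.py <<'E'
import sys
from h import *
t=sys.argv[1]; C=np.array([.555,-.0835])
def proj(f,P):
    c=(np.atleast_2d(P)-f["xyz"])@R.from_rotvec(f["orientation"]).as_matrix(); s=c[:,:2]/c[:,2:]; s=s*(1+f["k1"]*(s**2).sum(1,keepdims=True)); return s*[f["fx"],f["fy"]]+[f["cx"],f["cy"]]
def H(a,z): a=np.radians(a); return [C[0]+.07*np.cos(a),C[1]+.07*np.sin(a),z]
def cen(f,b):
    im=f["image"].astype(float); w=np.clip(im[...,0]-im[...,2]-25,0,60)[b[1]:b[3],b[0]:b[2]]
    v,u=np.mgrid[b[1]:b[3],b[0]:b[2]]
    return np.array([(w*u).sum(),(w*v).sum()])/w.sum()
for n,b in [("scene",(262,176,290,207)),("side",(294,170,315,194))]:
    f0=pickle.load(open(n+"0.pkl","rb"));f1=pickle.load(open(n+t+".pkl","rb"))
    e=proj(f0,[H(98,.268),H(98,.274),H(99,.274)]); up=e[1]-e[0]; d=e[2]-e[1]
    b2=(b[0],b[1]-2,b[2],b[3]-2)
    c0=cen(f0,b); c1=cen(f1,b2); m=c1-c0; 
    sol=np.linalg.lstsq(np.stack([up,d],1),m,rcond=None)[0]
    print(n,"c0",c0.round(2),"c1",c1.round(2),"up6mm",up.round(2),"perdeg",d.round(2),"=> rise mm,deg",(sol*[6,1]).round(2), "deg with rise fixed",((m-up)@d/(d@d)).round(2))
E
python3 cmp.py 9; python3 cmp.py 1
```

```text
13.85 [0.6181 0.0169 0.3641] [-0.52  0.32  0.52  1.58 -0.16  1.29  1.59] [ 0.65 -0.38  0.21] 0.019
0 side [299 178   7  15  95] [302.   185.29] [ 0.5421 -0.0185  0.268 ] 101.2
9 side [299 177   8  15  88] [302.61 183.77] [ 0.543  -0.0195  0.274 ] 100.6
scene c0 [273.23 194.03] c1 [273.54 192.02] up6mm [ 0.02 -2.21] perdeg [-0.39 -0.19] => rise mm,deg [ 5.84 -0.78] deg with rise fixed -0.84
side c0 [302.09 184.85] c1 [302.42 183.26] up6mm [ 0.06 -1.59] perdeg [-0.31  0.18] => rise mm,deg [ 5.41 -0.88] deg with rise fixed -0.64
scene c0 [273.23 194.03] c1 [273.2  194.13] up6mm [ 0.02 -2.21] perdeg [-0.39 -0.19] => rise mm,deg [-0.31  0.06] deg with rise fixed -2.26
side c0 [302.09 184.85] c1 [302.09 184.52] up6mm [ 0.06 -1.59] perdeg [-0.31  0.18] => rise mm,deg [1.28 0.02] deg with rise fixed 1.93
```

View pics/scene9.png

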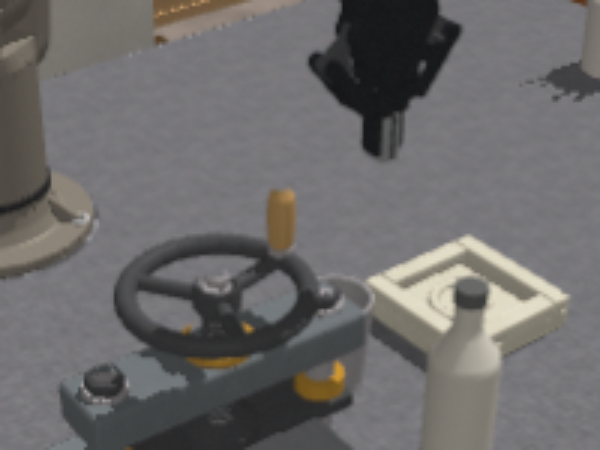

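View pics/side9.png

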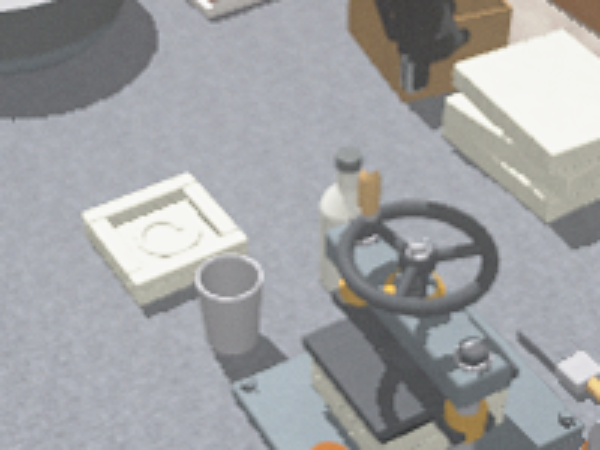

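Both views show the handle at its starting spot but about 0.8° (1 mm) short, and the rise reads about 5.4–5.8 mm, which fits one turn. I go back by the same path and push 1 mm further.

{"op": "jog_arm", "data": {"motion": [[0, [-0.015, 0, -0.02], [0, 0, 0]], [0, [-0.015, 0.01, -0.02], [0, 0, 0]], [0, [0, 0.035, 0], [0, 0, 0]], [0, [-0.005, 0.035, 0], [0, 0, 0]], [0, [-0.008, 0, 0.005], [0, 0, 0]], [0, [-0.004, 0, 0.001], [0, 0, 0]], [0, [-0.0015, 0, 0.001], [0, 0, 0]], [0, [-0.0015, 0, 0], [0, 0, 0]], [0, [-0.001, 0, 0], [0, 0, 0]], [0, [0, 0, 0], [0, 0, 0]]]}}

```text
clock: 14.68
tcp_pos: [0.5687, -0.0147, 0.2865]
orientation: [-1.57, -0.003, -0.002]
contact_force: [1.0, -0.9, -0.5]
grip_width: 0.0
```

```bash
python3 snap.py 10 side
```

```text
14.7333 [ 0.5686 -0.0147  0.2862] [-0.5   0.29  0.52  1.8  -0.16  1.09  1.64] [1.29 0.01 2.09] 0.019
```

{"op": "jog_arm", "data": {"motion": [[0, [-0.0008, 0, 0], [0, 0, 0]], [0, [-0.0006, 0, 0], [0, 0, 0]], [0, [0, 0, 0], [0, 0, 0]]]}}

```text
clock: 14.98
tcp_pos: [0.5672, -0.0147, 0.2857]
orientation: [-1.571, -0.002, -0.002]
contact_force: [4.3, -0.1, 3.1]
grip_width: 0.0001
```

{"op": "jog_arm", "data": {"motion": [[0, [0.005, 0, -0.001], [0, 0, 0]], [0, [0.01, 0, -0.005], [0, 0, 0]], [0, [0.005, -0.03, 0], [0, 0, 0]], [0, [0, -0.035, 0], [0, 0, 0]], [0, [0.015, -0.015, 0.02], [0, 0, 0]], [0, [0.015, 0, 0.03], [0, 0, 0]], [0, [0, 0, 0.03], [0, 0, 0]], [0, [0, 0, 0], [0, 0, 0]], [0, [0, 0, 0], [0, 0, 0]]]}}

```text
clock: 15.73
tcp_pos: [0.6161, 0.0615, 0.3633]
orientation: [-1.571, -0.001, 0.006]
contact_force: [-0.4, 0.3, 0.2]
grip_width: 0.0001
```

```bash
python3 snap.py 11 scene side wrist; python3 ang.py 11; python3 cmp.py 11; python3 - <<'E'
from h import *
for n in("scene","side"):
    a=pickle.load(open(n+"0.pkl","rb"))["image"];b=pickle.load(open(n+"11.pkl","rb"))["image"]
    cv2.imwrite(f"pics/{n}diff.png",cv2.absdiff(a,b)[:,:,::-1])
E
```

```text
15.8833 [0.616  0.0574 0.3643] [-0.58  0.32  0.51  1.58 -0.16  1.29  1.52] [0.19 0.32 0.28] 0.019
11 side [299 177   7  15  92] [301.97 183.84] [ 0.5416 -0.0189  0.274 ] 101.7
scene c0 [273.23 194.03] c1 [273.08 191.78] up6mm [ 0.02 -2.21] perdeg [-0.39 -0.19] => rise mm,deg [5.87 0.42] deg with rise fixed 0.38
side c0 [302.09 184.85] c1 [302.03 183.41] up6mm [ 0.06 -1.59] perdeg [-0.31  0.18] => rise mm,deg [5.7  0.38] deg with rise fixed 0.5
```

View pics/scenediff.png

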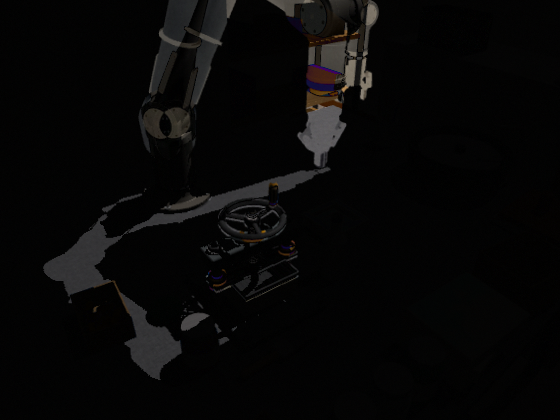

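View pics/scene11.png

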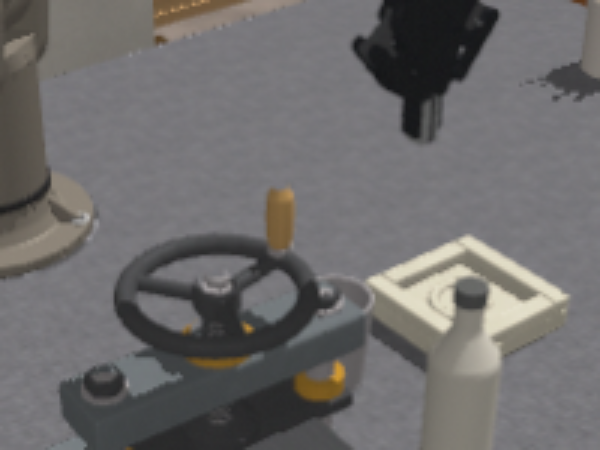

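View pics/sidediff.png

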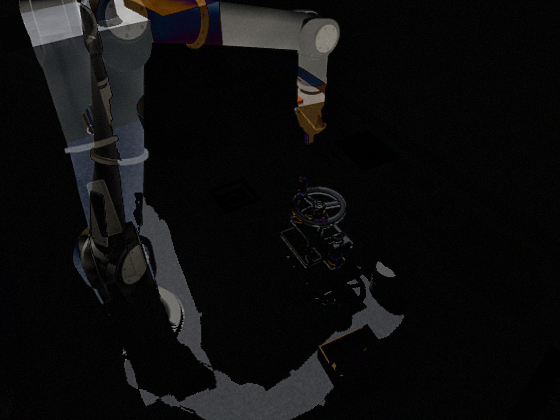

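The handle is within about 0.4° (0.5 mm) of its start, risen about 6 mm. The difference pictures show only the arm, its shadow and the raised wheel and platen. The hand is clear, so I hand in.

```bash
python3 -c "
from bench import r
print(r.hand_in()); print(r.get_obs()['clock'])"
```

```text
the job is handed in; nothing more can be done
None
the job is handed in; nothing more can be done
```

I pushed the hand wheel one full turn anticlockwise with the outside of the shut fingers, never gripping the handle. I then lifted the hand clear and handed the job in at about 16 s.

- **Handle position:** after the first pass the handle was about 0.8° short, so I went back and nudged it 1 mm further. It now stands about 0.4–0.5° (0.5 mm) past its start in both the scene and side views.
- **Rise:** the handle rose 5.7–5.9 mm by the camera comparison, which fits the 6 mm of one turn.
- **Forces:** the contact force I read at the end of each move and at the checks stayed under about 6 N.
- **Other items:** before-and-after difference pictures show only the arm, its shadow and the raised wheel and platen. Changes at the jar and carton look like the arm's shadow; nothing appears to have moved.

No check failed. The one disagreement came early: simple circle fits to the wheel differed by 1 cm between the two cameras. Fitting the round rim properly brought them to within about 1 mm, and I used that.

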